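# Rock the pendulum angle gauge on the sprung rocker bar until its pointer meets the mark

## Task

Prove the pendulum angle gauge on the joist offcut: pick the gauge up by its black handle and stand the middle of its foot level on the offcut's round steel bar, pivot in line with the bar, pressing gently so that the sprung bar sinks a little but does not bottom. Then rock the gauge on the bar until its swinging pointer settles on the mark that is clamped on its scale. Finish while still holding the gauge like that, bearing on the bar with the pointer at rest on the mark, and leave the glue bottle, the tape roll and the sanding block where they are.

Things in the scene. Friction and masses are not known exactly. Their poses are not given: they have to be found in the camera images.
- gauge: the pendulum angle gauge, 0.36 kg in all, 134 mm high: flat aluminium foot 36 (x) x 100 (y) x 8 mm, upright plate with a white scale that faces its own -x (towards the robot at yaw 0), black handle on top. Origin: centre of the foot's underside; z up, y along the foot, x along the pointer's pivot. The pivot is 78 mm above the underside.
- gauge_grip (a point): centre of the gauge's black handle, 113 mm straight above the centre of the foot's underside, axes as the gauge. The handle measures 20 (x) x 40 (y) x 42 mm (z), to be gripped across its 20 mm (along the gauge's x) from above; below it the plate's top is 20 mm under this point
- pointer (a joint): swing of the free hanging pointer about the gauge's x axis (rad): 0 hangs straight towards the foot, positive with its tip towards the gauge's +y. It always hangs plumb after swinging out in about 1 s, so with the gauge rotated by -a about its own x axis (top leaning towards its +y) it settles at +a. Readable while held
- pointer_tip (a point): lower tip of the pointer, 50 mm from the pivot, 5 mm in front of the gauge's mid-plane
- mark (a joint): angle at which the mark (a small dark steel T-shaped tab at the scale's lower edge, on the side of the gauge's +y, 53 to 65 mm from the pivot) is clamped on the scale, same zero and direction as the pointer: between 0.18 and 0.40 rad; clamped, does not move
- mark_point (a point): the point at the mark where the pointer's tip stands when it is on the mark, 50 mm from the pivot, 5 mm in front of the gauge's mid-plane
- offcut: joist offcut, pale wood block 110 (x) x 90 (y) x 35 mm (z), fixed to the bench. Origin: centre of its underside; the steel bar runs along its x over its middle
- bar_top (a point): middle of the topmost line of the round steel bar over the offcut; the bar is 80 mm long along its x axis (the offcut's x) and 24 mm in diameter, its top 67 mm above the bench when free. The point sinks with the bar; the bar's centre line is 12 mm below it
- bar (a joint): how far the sprung bar has sunk (m): 0 free, 0.008 bottomed. It starts to sink at about 1.3 N and takes about 0.7 N more for each mm
- glue_bottle: white glue bottle with an orange nozzle, 47 mm wide, 146 mm high, a bystander; origin at its underside
- tape_roll: roll of brown tape, 100 mm wide and 45 mm high, a bystander; origin at its underside
- sanding_block: cork sanding block 58 x 91 x 34 mm, a bystander; origin at its underside

How it is judged (in metres and radians):
On the way, in this order (a step that is already met when the one before it is completed fails the run):
1. the gauge is lifted off the bench in the gripper (height (world z) of gauge_grip above 0.133 m and contact force between the fingers and gauge above 2 N), for 0.2 s.
2. the held gauge stands level (within 0.12 rad) and in line on the bar, its foot's middle on it, the bar sunk 1 mm or more (value of joint bar above 0.001 m and contact force between gauge and bar above 0.5 N and angle between the x axis of gauge_grip and the x axis of bar_top, either way round below 0.25 rad and x of bar_top in the frame of gauge_grip between -0.025 and 0.025 m and y of bar_top in the frame of gauge_grip between -0.02 and 0.02 m and contact force between the fingers and gauge above 2 N and angle between gauge_grip's own z axis and vertical below 0.12 rad), for 0.3 s.
At the end, for the whole second after the job is handed in: Fingers grip the gauge; its foot bears on the bar, sunk 1 to 7.6 mm, within 20 mm of the foot's middle (25 mm along the bar), pivot in line with the bar within 0.25 rad; the gauge is tilted over 0.12 rad and the pointer's tip rests within 3 mm of the mark (value of joint bar between 0.001 and 0.0076 m and contact force between gauge and bar above 0.5 N and angle between the x axis of gauge_grip and the x axis of bar_top, either way round below 0.25 rad and x of bar_top in the frame of gauge_grip between -0.025 and 0.025 m and y of bar_top in the frame of gauge_grip between -0.02 and 0.02 m and contact force between the fingers and gauge above 2 N and distance between pointer_tip and mark_point below 0.003 m and velocity of joint pointer between -0.15 and 0.15 rad/s and angle between gauge_grip's own z axis and vertical above 0.12 rad and linear speed of gauge below 0.015 m/s and height (world z) of gauge above 0.04 m); the arm keeps its last pose, push and grip.
It fails at once if the bar is pressed hard (over 20 N) (contact force between gauge and bar above 20 N).
It fails at once if the glue bottle is disturbed (moved over 25 mm) (distance of glue_bottle from where it was at the start of the episode above 0.025 m).
It fails at once if the tape roll is disturbed (moved over 25 mm) (distance of tape_roll from where it was at the start of the episode above 0.025 m).
It fails at once if the sanding block is disturbed (moved over 25 mm) (distance of sanding_block from where it was at the start of the episode above 0.025 m).
It also fails if it takes over 48 s, if anything falls off the work surface, if the arm or the gripper's body presses on something with over 40 N, if the wrist force passes 120 N, or if a joint passes its speed limit or range.

## Robot

A 6-joint arm with a two-finger parallel gripper is mounted at the origin on a cart in front of the work surface, level with it; the furniture and walls round the work are solid. World frame = base frame: x ahead of the robot, y to its left, z up, the work surface at z = 0. Lengths are in m, angles in degrees, forces in N, time in s.
With the tool pointing down it reaches from about 0.25 to 0.725 m from the base axis. Payload 9.7 kg.
Tool frame: the origin (TCP) lies at the very end of the fingers, on their centre line; the grasp point (between the pads) lies 19 mm behind it (bot.grip_point_offset is the z of the grasp point in the tool frame, in m); z points along the fingers, x is the direction in which the jaws open and shut, and the axes are right-handed (so a half turn about z gives the same grasp; the last joint's range is limited). The gripper opens to 85 mm and grips with 20 to 120 N. Pads are 22 mm wide; open, the fingers measure 114 mm over their backs; the gripper's body (76 mm by 85 mm) begins 54 mm behind the grasp point. The pads swing forward as they close: fully open they stand 13 mm farther back than shut.
Start: joints at [-66.864, 4.979, 10.078, 95.1, 0, 90], TCP at [0.216, -0.506, 0.231] pointing down, gripper open.
Joint ranges: [-179.16, 179.16], [-48.56, 103.87], [-65.8, 70.77], [-126.05, 130.52], [-82.76, 87.17], [-180, 180]. Speed limits (degrees/s): [127.2, 127.2, 147.25, 180, 180, 180].

## Interface

Orientations are given as [roll, pitch, yaw] about the fixed x, y, z axes, in that order (R = Rz(yaw) Ry(pitch) Rx(roll)).
In Python, from workcell import get_obs, viewer, job_done, bot gives the robot as it stands.
- The arm moves only by the shell command python3 -m handwheel 'ROWS' [FORCE]. ROWS is JSON, a list of rows, each a list of 5 numbers: the closure, from 0 (fully open) to 1 (shut), then the shift along the world's x, y, z in m, then the turn about the world's z in degrees. A call has 1 to 5 rows; each row is the pose to reach, as a shift and turn from the pose measured when the call began; what a row does not reach only later rows make up. A row lasts 1/10 s, in which the tool goes at most 50 mm and 8.59 degrees, less where a joint would pass 70% of its speed; a pose out of reach is approached as far as the arm can. A call with a gripper value outside its range is refused whole. The fingers move at their own pace and stop on an object; FORCE is the grip in N (left out, the last holds). Time passes only in rows, so rows that repeat a pose let the fingers close. It gives the time, the measured TCP pose, the force and the opening at its end, in the units of the state.
- get_obs(): the state, without advancing time (a new reading comes with each control period).
- viewer.camera(name): name is "scene" or "top" or "wrist"; returns a dict with "color" (400x640x3 uint8, blue, green, red), "K" (3x3 intrinsics, pixels), "origin" and "orientation" of the camera in the world. Camera axes: x right, y down, z forward; pixel columns grow to the right and rows downward; lengths in m; the calibration is good to about 2 mm. The wrist camera is an equidistant fisheye: a pixel r from the principal point sees the ray r / f radians off the axis. A picture is of the moment at which its call begins. There is no depth.
- job_done(): hands the job in, once; it reports no verdict.
The state is a dict: "time": time; "q": joint angles; "qd": joint speeds; "joint_efforts": joint torques, N m; "ee_pos": TCP position; "tcp_rot": TCP orientation; "wrist_force": force on the tool from outside, world axes, zero at the start; "torque": the same for the moment, N m; "opening": finger opening in m.
Only numpy, scipy, OpenCV 4.12 (cv2) and the standard library are available. Lean on these libraries where they do the work, as an engineer would, in place of code of your own. Each camera call takes 0.05 s, during which the arm holds its last target.

## Working session

There is one attempt and no reset: what is moved stays moved. The work goes in short steps, Python scripts to look and compute and a shell command to move; the robot and the scene stay as the last step left them, time stands still between calls to the robot, and variables do not carry over. Pictures are saved under pics/ and viewed, and the job is handed in when it is done.

```bash
mkdir -p pics; cat > h.py <<'E'
import numpy as np, cv2
from workcell import get_obs, viewer, job_done, bot
def snap(n,f):
    c=viewer.camera(n); cv2.imwrite('pics/'+f,c['color']); np.savez('pics/'+f[:-4],**{k:np.array(v) for k,v in c.items()}); return c
E
python3 - <<'E'
from h import *
for n in ['scene','top','wrist']:
    c=snap(n,n+'0.png'); print(n,c['K'],c['origin'],c['orientation'])
o=get_obs(); print(o); print(bot.grip_point_offset)
E
```

```text
scene [[498.51930005   0.         311.48672694]
 [  0.         498.51930005 202.71000186]
 [  0.           0.           1.        ]] [ 1.34683974 -0.93347851  0.87662216] [-123.70062715    1.11962725   40.30111175]
top [[459.82736818   0.         319.16394454]
 [  0.         459.82736818 202.66482349]
 [  0.           0.           1.        ]] [ 0.38082798 -0.05577826  1.35312901] [-171.3785432    -0.50911582  -90.75413483]
wrist [[309.70691629   0.         321.69314917]
 [  0.         309.70691629 198.34753977]
 [  0.           0.           1.        ]] [ 0.29112276 -0.47418552  0.37319066] [ 1.61538756e+02  9.68836087e-02 -6.68328781e+01]
{'time': 0.15, 'q': array([-6.68647612e+01,  5.00451142e+00,  1.00459262e+01,  9.51006139e+01,
        3.20936438e-04,  9.00001565e+01]), 'qd': array([ 0.02995547, -0.09659412,  0.19882445,  0.05030235,  0.03596141,
       -0.11859759]), 'joint_efforts': array([-3.46388828e-03, -5.20762002e+01,  4.65044582e+01,  1.38888459e-02,
       -1.33106996e-04, -2.74882359e-05]), 'ee_pos': array([ 0.21602891, -0.50560672,  0.23074904]), 'tcp_rot': array([-1.79999679e+02,  5.91990675e-02, -6.68649177e+01]), 'wrist_force': array([-0.18537893,  0.03203277, -0.76208292]), 'torque': array([0.01694021, 0.0453385 , 0.05203642]), 'opening': 0.08543593991170896}
-0.0187
```

View pics/scene0.png

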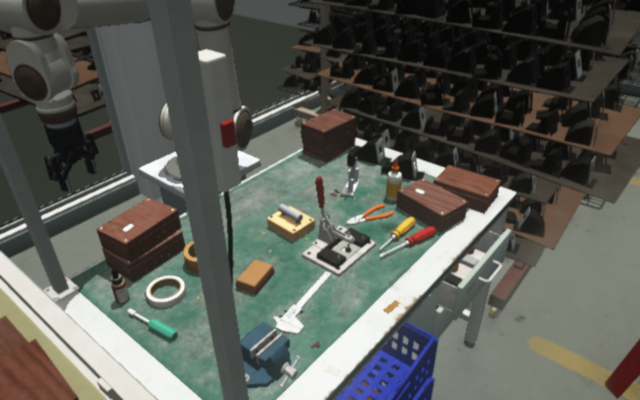

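View pics/top0.png

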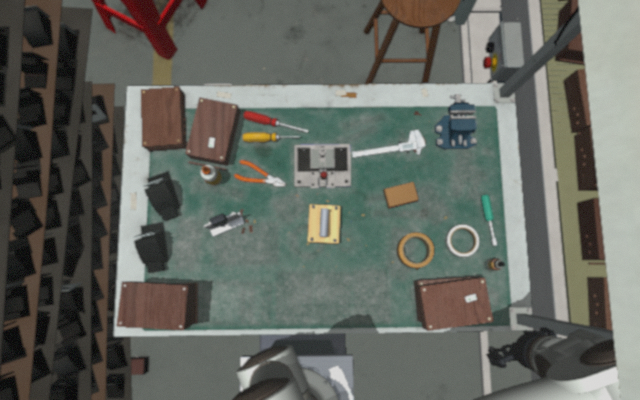

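View pics/wrist0.png

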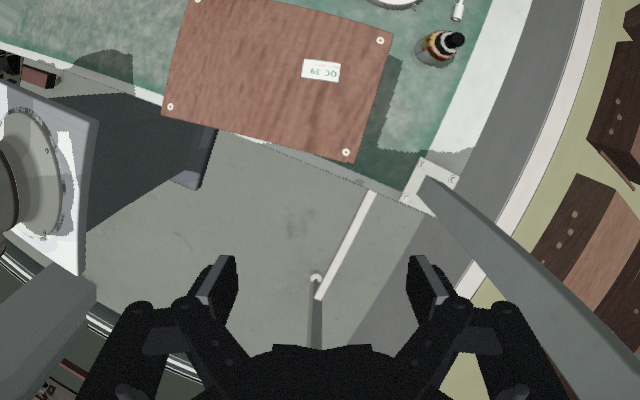

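```bash
python3 - <<'E'
import cv2
t=cv2.imread('pics/top0.png'); s=cv2.imread('pics/scene0.png')
a=cv2.resize(t[190:260,190:360],None,fx=4.6,fy=4.6,interpolation=cv2.INTER_CUBIC)
cv2.imwrite('pics/zt.png',a); print(a.shape)
cv2.imwrite('pics/zs.png',cv2.resize(s[130:250,255:415],None,fx=5,fy=5,interpolation=cv2.INTER_CUBIC))
E
```

```text
(322, 782, 3)
```

View pics/zt.png

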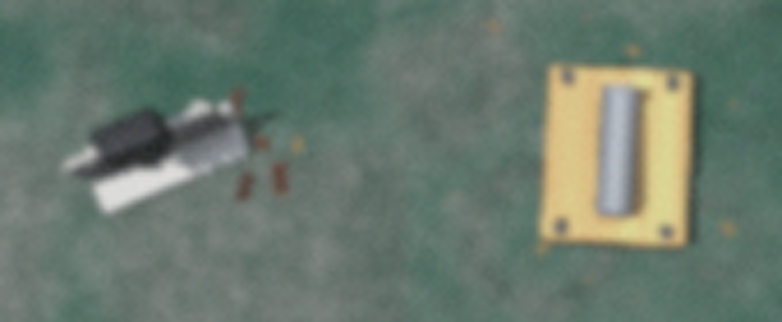

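View pics/zs.png

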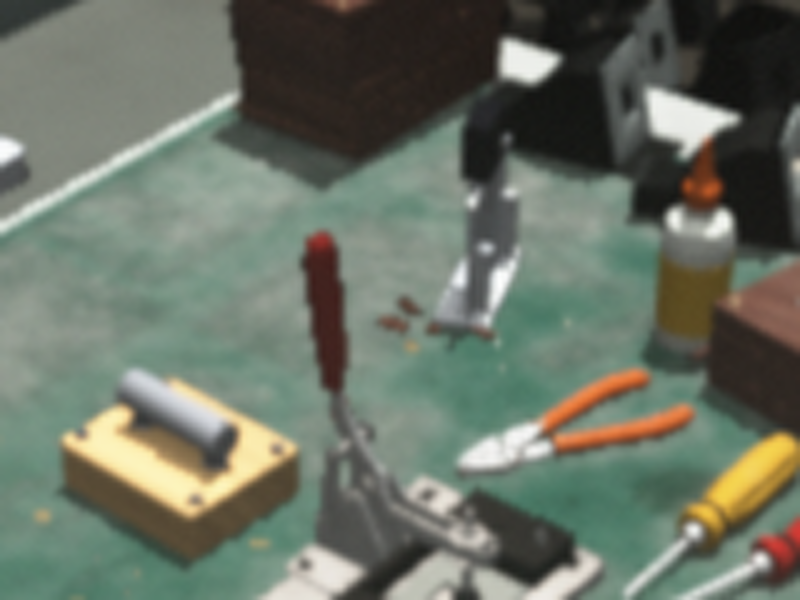

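```bash
cat >> h.py <<'E'
from scipy.spatial.transform import Rotation as Ro
def ray(c,u,v,fish=False):
    K=np.array(c['K']); x=(u-K[0,2])/K[0,0]; y=(v-K[1,2])/K[1,1]
    if fish:
        r=np.hypot(x,y); d=np.array([x/r*np.sin(r),y/r*np.sin(r),np.cos(r)]) if r>1e-9 else np.array([0,0,1.])
    else: d=np.array([x,y,1.])
    return np.array(c['origin']),Ro.from_euler('xyz',np.array(c['orientation']),degrees=True).apply(d/np.linalg.norm(d))
def onz(c,u,v,z,fish=False):
    o,d=ray(c,u,v,fish); return o+d*(z-o[2])/d[2]
def load(f): return dict(np.load('pics/'+f+'.npz'))
def proj(c,P,fish=False):
    p=Ro.from_euler('xyz',np.array(c['orientation']),degrees=True).inv().apply(np.array(P)-c['origin']); K=np.array(c['K'])
    if fish:
        r=np.hypot(p[0],p[1]); t=np.arctan2(r,p[2]); return K[0,2]+K[0,0]*t*p[0]/r,K[1,2]+K[1,1]*t*p[1]/r
    return K[0,2]+K[0,0]*p[0]/p[2],K[1,2]+K[1,1]*p[1]/p[2]
E
python3 - <<'E'
from h import *
c=load('top0')
z=lambda a,b:(190+(a+.5)/4.6-.5,190+(b+.5)/4.6-.5)
for n,p,h in [('handle',(131,137),.134),('foot a',(107,214),.008),('foot b',(247,152),.008),('off1',(551,64),.035),('off2',(694,71),.035),('off3',(687,247),.035),('off4',(541,238),.035),('barA',(622,87),.067),('barB',(618,215),.067)]:
    print(n,onz(c,*z(*p),h).round(4))
for n,p,h in [('tape',(415,250),.045),('sand',(401,195),.034),('glue',(208,172),.146)]: print(n,onz(c,*p,h).round(3))
E
```

```text
handle [0.5237 0.2006 0.134 ]
foot a [0.4894 0.2413 0.008 ]
foot b [0.5279 0.153  0.008 ]
off1 [ 0.5783 -0.0418  0.035 ]
off2 [ 0.5728 -0.1318  0.035 ]
off3 [ 0.4622 -0.1252  0.035 ]
off4 [ 0.4689 -0.0345  0.035 ]
barA [ 0.5588 -0.0855  0.067 ]
barB [ 0.4802 -0.0819  0.067 ]
tape [ 0.44  -0.34   0.045]
sand [ 0.6   -0.309  0.034]
glue [0.65  0.228 0.146]
```

```bash
python3 -m handwheel '[[0,0.01,0.02,0.04,4],[0,0.02,0.05,0.07,10],[0,0.04,0.09,0.1,16],[0,0.06,0.135,0.1,22],[0,0.08,0.18,0.1,28]]' 25
python3 -m handwheel '[[0,0.02,0.045,0,6],[0,0.04,0.09,0,12],[0,0.06,0.135,0,18],[0,0.08,0.18,0,24],[0,0.1,0.225,0,30]]'
```

```text
time: 0.65
ee_pos: [0.2958, -0.326, 0.3315]
tcp_rot: [180.0, -0.0, -38.7]
wrist_force: [0.5, -0.2, -0.0]
opening: 0.0853
time: 1.15
ee_pos: [0.396, -0.099, 0.3315]
tcp_rot: [180.0, -0.1, -8.4]
wrist_force: [1.9, -0.6, -0.2]
opening: 0.0853
```

```bash
python3 - <<'E'
from h import *
c=snap('wrist','w1.png');print(c['origin'],c['orientation'])
E
python3 -m handwheel '[[0,0.025,0.045,0,6],[0,0.05,0.09,-0.02,12],[0,0.075,0.14,-0.05,18],[0,0.1,0.19,-0.08,24],[0,0.125,0.23,-0.08,30]]'
python3 - <<'E'
from h import *
c=snap('wrist','w2.png');print(c['origin'],c['orientation'])
E
```

```text
[ 0.40806854 -0.0188896   0.47404806] [ 1.61557950e+02 -2.39497722e-02 -8.41288697e+00]
time: 1.7
ee_pos: [0.506, 0.1084, 0.257]
tcp_rot: [-179.8, 0.1, 22.5]
wrist_force: [1.1, -1.7, -0.5]
opening: 0.0854
[0.47542817 0.18283257 0.39978953] [1.61738899e+02 7.57842920e-02 2.25134580e+01]
```

View pics/w1.png

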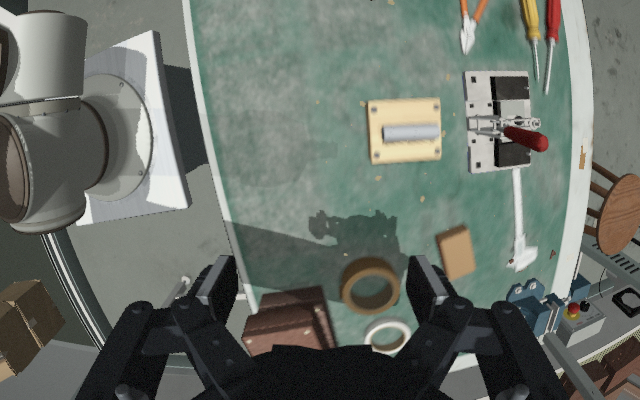

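View pics/w2.png

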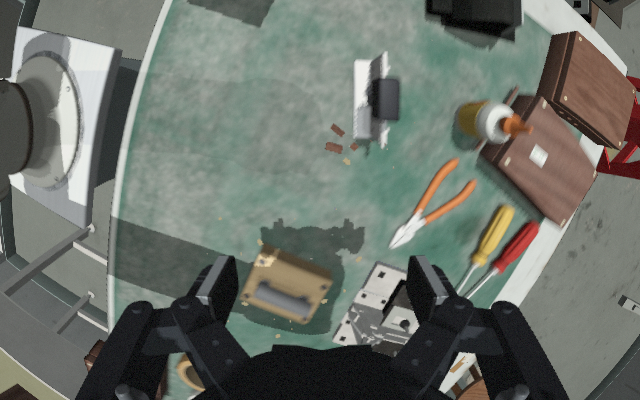

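```bash
python3 - <<'E'
import cv2
t=cv2.imread('pics/w2.png'); s=cv2.imread('pics/w1.png')
cv2.imwrite('pics/z2.png',cv2.resize(t[35:165,330:430],None,fx=4.5,fy=4.5,interpolation=cv2.INTER_CUBIC))
cv2.imwrite('pics/z1.png',cv2.resize(s[85:175,355:455],None,fx=6,fy=6,interpolation=cv2.INTER_CUBIC))
E
```

```text
(no output)
```

View pics/z2.png

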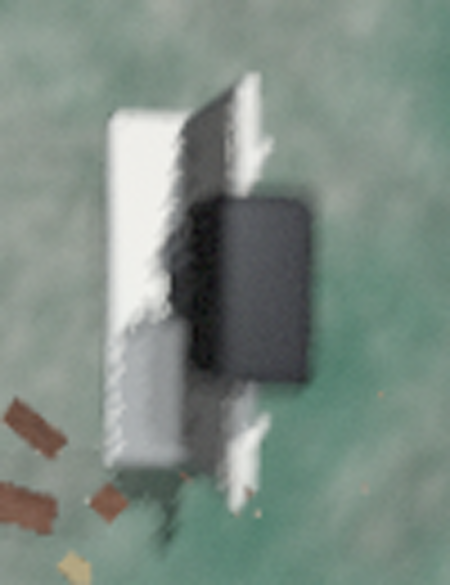

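View pics/z1.png

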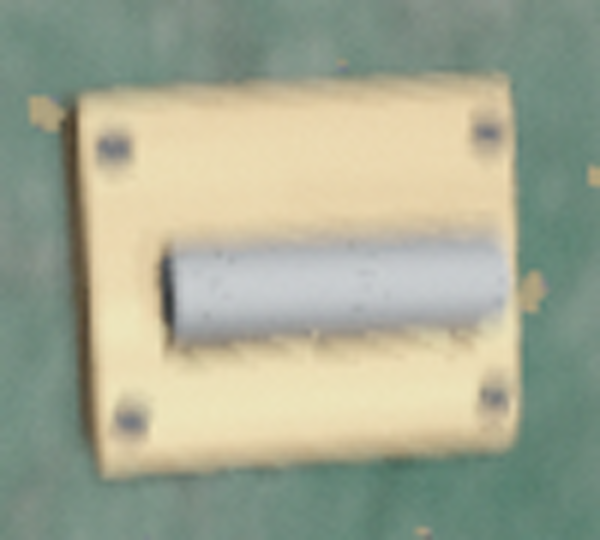

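```bash
python3 - <<'E'
from h import *
c=load('w2')
def rep(c,pts,h,s,x0,y0):
    P=np.array([onz(c,x0+(a+.5)/s-.5,y0+(b+.5)/s-.5,h,True)[:2] for a,b in pts]); print(P.round(4),'mean',P.mean(0).round(4))
    return P
P=rep(c,[(222,200),(312,200),(309,382),(220,374)],.134,4.5,330,35)
y=((P[0]-P[3])+(P[1]-P[2]))/2; print('yaw',np.degrees(np.arctan2(-y[0],y[1])),np.linalg.norm(y),np.linalg.norm(P[1]-P[0]))
Q=rep(c,[(107,118),(107,465)],.008,4.5,330,35); d=Q[0]-Q[1]; yw=np.arctan2(-d[0],d[1]); print(np.degrees(yw),np.linalg.norm(d), Q.mean(0)+.018*np.array([np.cos(yw),np.sin(yw)]))
c=load('w1')
P=rep(c,[(80,92),(505,75),(518,448),(103,475)],.035,6,355,85)
x=((P[1]-P[0])+(P[2]-P[3]))/2; print('yaw',np.degrees(np.arctan2(x[1],x[0])))
E=rep(c,[(172,292),(503,268)],.062,6,355,85); x=E[1]-E[0];print(np.degrees(np.arctan2(x[1],x[0])))
E
```

```text
[[0.5127 0.2187]
 [0.5286 0.2263]
 [0.5425 0.1937]
 [0.5258 0.1878]] mean [0.5274 0.2066]
yaw 22.988344654371968 0.03453179531519425 0.017575505080161792
[[0.4921 0.2438]
 [0.5307 0.1533]] mean [0.5114 0.1986]
23.127887868364105 0.09837336606914122 [0.52793549 0.20562132]
[[ 0.4723 -0.0292]
 [ 0.5786 -0.0347]
 [ 0.5746 -0.1284]
 [ 0.4669 -0.1218]] mean [ 0.5231 -0.0785]
yaw -3.253256180365174
[[ 0.4836 -0.0756]
 [ 0.5634 -0.0785]] mean [ 0.5235 -0.077 ]
-2.0672030138570365
```

```bash
python3 -m handwheel '[[0,0.01,0.04,0,0.6],[0,0.02,0.08,-0.02,0.6],[0,0.02,0.096,-0.06,0.6],[0,0.02,0.096,-0.08,0.6],[0,0.02,0.096,-0.08,0.6]]'
python3 - <<'E'
from h import *
c=snap('wrist','w3.png');print(c['origin'],c['orientation'])
E
```

```text
time: 2.25
ee_pos: [0.5269, 0.2092, 0.1703]
tcp_rot: [-179.7, 0.5, 23.7]
wrist_force: [0.2, -0.3, -0.2]
opening: 0.0853
[0.49592382 0.28312042 0.31324672] [161.89087448   0.50232953  23.6864933 ]
```

View pics/w3.png

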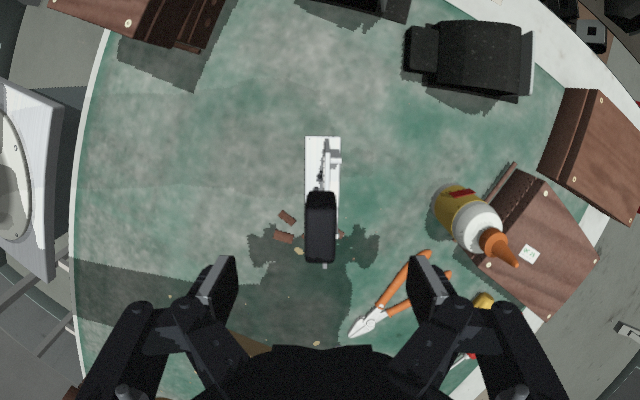

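```bash
python3 - <<'E'
import cv2
t=cv2.imread('pics/w3.png')
cv2.imwrite('pics/z3.png',cv2.resize(t[130:275,290:350],None,fx=4,fy=4,interpolation=cv2.INTER_CUBIC))
from h import *
print(get_obs()['ee_pos'])
c=load('w3')
# mask of black handle
g=cv2.cvtColor(t,cv2.COLOR_BGR2HSV)[...,2]
m=((g<75)).astype(np.uint8); m[:185]=0;m[270:]=0;m[:,:300]=0;m[:,345:]=0
ct=max(cv2.findContours(m,0,2)[0],key=cv2.contourArea); print(cv2.minAreaRect(ct),cv2.boundingRect(ct))
E
```

```text
[0.52766774 0.2090411  0.17281802]
((324.0, 227.5), (75.0, 40.0), 90.0) (304, 190, 41, 76)
```

View pics/z3.png

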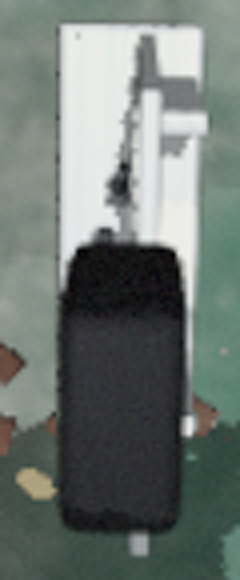

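```bash
python3 - <<'E'
from h import *
c=load('w3'); f=lambda a,b:(290+(a+.5)/4-.5,130+(b+.5)/4-.5)
P=[onz(c,*f(*p),.132,True) for p in [(66,320),(184,320),(180,524),(63,524)]]
print(np.round(P,4),np.mean(P,0))
P=np.array(P)[:,:2]; y=(P[0]+P[1]-P[2]-P[3])/2; print(np.degrees(np.arctan2(-y[0],y[1])),np.linalg.norm(y),np.linalg.norm(P[1]-P[0]))
Q=np.array([onz(c,*f(*p),.008,True) for p in [(60,26),(204,28)]])[:,:2]; d=Q[1]-Q[0]; a=np.arctan2(d[1],d[0]); print(np.degrees(a),np.linalg.norm(d),Q.mean(0)-.05*np.array([-np.sin(a),np.cos(a)]))
o=get_obs();print(o['ee_pos'],o['tcp_rot'])
E
```

```text
[[0.5124 0.2175 0.132 ]
 [0.5292 0.2249 0.132 ]
 [0.5438 0.1916 0.132 ]
 [0.5259 0.1836 0.132 ]] [0.52782079 0.20439486 0.132     ]
22.70518295451232 0.036461619867791555 0.01840749301798155
22.96160525386461 0.03552607523402357 [0.52807332 0.2038763 ]
[0.52766774 0.2090411  0.17281802] [-179.6976377     0.30915617   23.61403422]
```

```bash
python3 -m handwheel '[[0,0.0,-0.005,-0.02,-0.6],[0,0,-0.005,-0.045,-0.6],[0,0,-0.005,-0.07,-0.6],[0,0,-0.005,-0.077,-0.6],[0,0,-0.005,-0.077,-0.6]]'
python3 - <<'E'
from h import *
o=get_obs();print(o['ee_pos'],o['tcp_rot'],o['wrist_force'])
c=snap('wrist','w4.png')
E
```

```text
time: 2.8
ee_pos: [0.5278, 0.2036, 0.0966]
tcp_rot: [-179.7, 0.3, 23.0]
wrist_force: [0.2, -1.2, 1.3]
opening: 0.0851
[0.52784984 0.20363456 0.09659356] [-179.70153077    0.29979835   22.97384466] [ 0.17460824 -1.15988978  1.27088453]
```

View pics/w4.png

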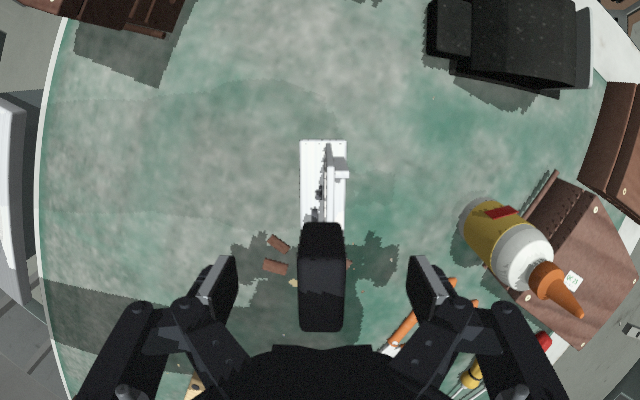

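```bash
python3 -m handwheel '[[0.5,0,0,0,0],[0.8,0,0,0,0],[1,0,0,0,0],[1,0,0,0,0],[1,0,0,0,0]]' 25
python3 -m handwheel '[[1,0,0,0,0],[1,0,0,0,0],[1,0,0,0,0]]'
```

```text
time: 3.35
ee_pos: [0.5283, 0.2039, 0.0978]
tcp_rot: [-179.7, 0.2, 23.0]
wrist_force: [-0.8, -0.1, 1.2]
opening: 0.0198
time: 3.65
ee_pos: [0.5283, 0.2039, 0.0978]
tcp_rot: [-179.7, 0.2, 23.0]
wrist_force: [-0.0, -0.1, 0.7]
opening: 0.0196
```

```bash
python3 -m handwheel '[[1,0,0,0.02,0],[1,0,0,0.05,0],[1,0,0,0.09,0],[1,0,-0.01,0.1,-1],[1,0,-0.02,0.1,-2]]'
python3 - <<'E'
from h import *
o1,d1=ray(load('scene0'),319,178); o2,d2=ray(load('top0'),324,174)
A=np.stack([d1,-d2],1); s=np.linalg.lstsq(A,o2-o1,rcond=None)[0]; print(o1+d1*s[0],o2+d2*s[1])
E
```

```text
time: 4.15
ee_pos: [0.5289, 0.1837, 0.1987]
tcp_rot: [-179.7, 0.1, 20.9]
wrist_force: [0.9, -0.1, -4.6]
opening: 0.0198
[ 0.63044509 -0.07867196  0.20985797] [ 0.62760801 -0.08147792  0.20930892]
```

```bash
python3 -m handwheel '[[1,0,-0.03,0,-5],[1,-0.002,-0.07,0,-10],[1,-0.003,-0.115,0,-16],[1,-0.004,-0.16,0,-21],[1,-0.005,-0.2,0,-24]]'
python3 -m handwheel '[[1,0,-0.03,0,0],[1,0,-0.05,0,0],[1,0,-0.06,0,0],[1,0,-0.06,0,0],[1,0,-0.06,0,0]]'
python3 - <<'E'
from h import *
for n in ['wrist','top','scene']: snap(n,n+'5.png')
s=load('scene5')['color']; cv2.imwrite('pics/zs5.png',cv2.resize(s[130:270,240:400],None,fx=5,fy=4.2,interpolation=cv2.INTER_CUBIC))
o=get_obs();print(o['ee_pos'],o['tcp_rot'],o['wrist_force'])
E
```

```text
time: 4.65
ee_pos: [0.5225, -0.0189, 0.1961]
tcp_rot: [-179.7, 0.3, -3.3]
wrist_force: [0.4, -1.0, -4.7]
opening: 0.0197
time: 5.15
ee_pos: [0.5222, -0.0785, 0.1952]
tcp_rot: [-179.7, 0.3, -3.4]
wrist_force: [0.1, 0.8, -4.0]
opening: 0.02
[ 0.52250645 -0.07795927  0.19590306] [-179.72596965    0.29074644   -3.26987503] [-0.40696106 -0.28012657 -4.52774464]
```

View pics/wrist5.png

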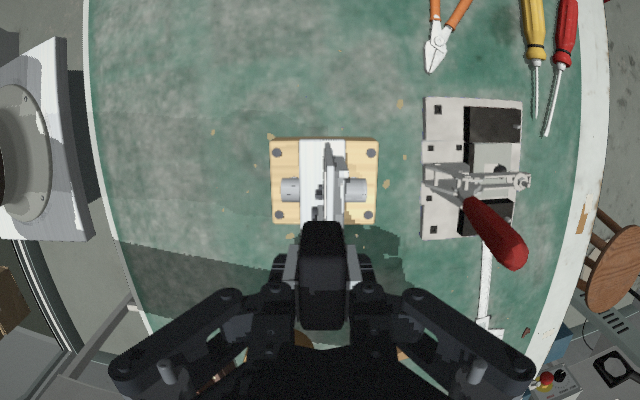

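View pics/zs5.png

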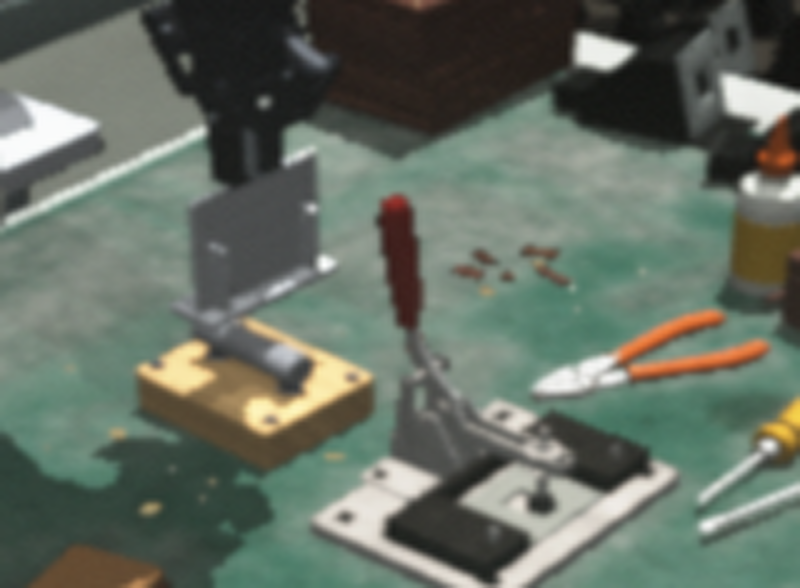

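View pics/top5.png

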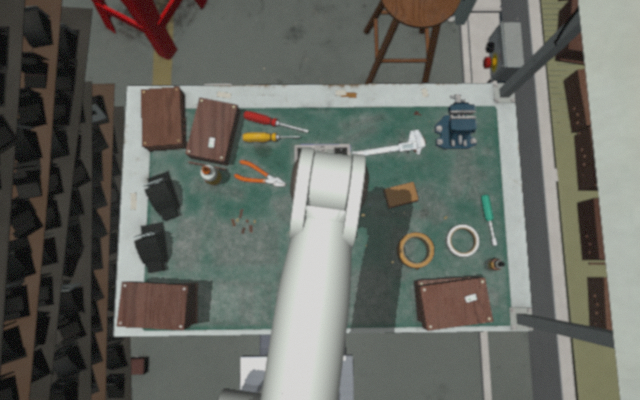

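```bash
python3 - <<'E'
import cv2
t=cv2.imread('pics/wrist5.png')
cv2.imwrite('pics/z5.png',cv2.resize(t[130:250,265:385],None,fx=6,fy=5,interpolation=cv2.INTER_CUBIC))
E
```

```text
(no output)
```

View pics/z5.png

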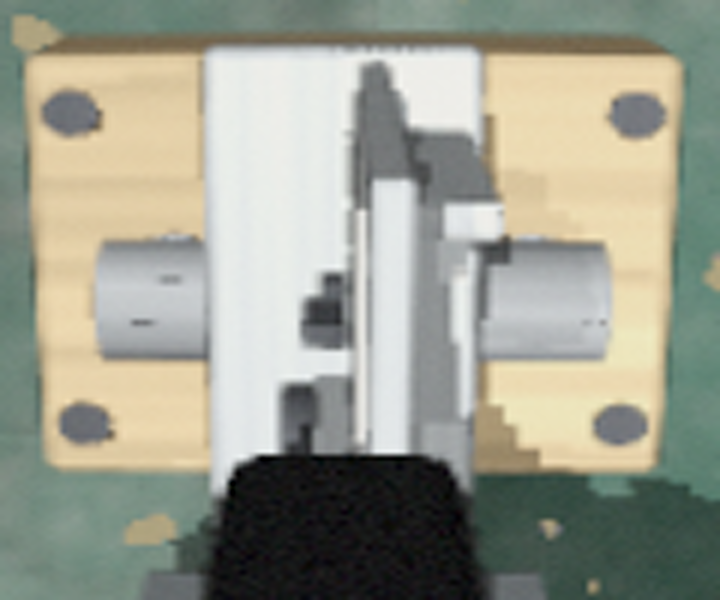

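```bash
cat >> h.py <<'E'
def gpose(tilt=0,off=.0978,yaw=None,o=None):
    o=o or get_obs(); t=np.array(o['ee_pos']); y=np.radians(o['tcp_rot'][2])
    return t,y
def gpt(P,t,yaw,tilt,hoff=.113-.0978,dy=0):
    # gauge-frame point -> world, gauge rotated by -tilt about own x at handle point held at TCP + hoff
    R=Ro.from_euler('z',yaw)*Ro.from_euler('x',-tilt)
    return t+np.array([0,0,hoff])+R.apply(np.array(P)-[0,dy,.113])
def polar(r,a,x=-.005): return [x,r*np.sin(a),.078-r*np.cos(a)]
E
python3 - <<'E'
from h import *
c=load('wrist5'); t,y=gpose()
def Z(p): u,v=proj(c,p,True); return round((u+.5-265)*6-.5),round((v+.5-130)*5-.5)
for n,P in [('foot',(-.018,.05,.008)),('foot',(.018,.05,.008)),('hand',(-.01,.02,.092)),('hand',(.01,.02,.092)),('pivot',polar(0,0)),('tip0',polar(.05,0)),('tip2',polar(.05,.2)),('plate top',(0,.04,.09))]: print(n,Z(gpt(P,t,y,0)))
for a in (.18,.25,.3,.35,.4): print(a,Z(gpt(polar(.053,a),t,y,0)),Z(gpt(polar(.065,a),t,y,0)))
print('bar',[Z((.5235+s*.04,-.0785,.067)) for s in(-1,1)])
E
```

```text
foot (204, 51)
foot (491, 51)
hand (227, 447)
hand (460, 447)
pivot (293, 561)
tip0 (306, 410)
tip2 (305, 348)
plate top (344, 254)
0.18 (306, 344) (308, 307)
0.25 (305, 322) (308, 280)
0.3 (305, 306) (307, 262)
0.35 (305, 291) (307, 244)
0.4 (304, 276) (307, 226)
bar [(95, 311), (617, 287)]
```

```bash
python3 - <<'E'
import cv2
t=cv2.imread('pics/wrist5.png')
cv2.imwrite('pics/z5b.png',cv2.resize(t[165:225,300:345],None,fx=14,fy=10,interpolation=cv2.INTER_NEAREST))
E
```

```text
(no output)
```

View pics/z5b.png

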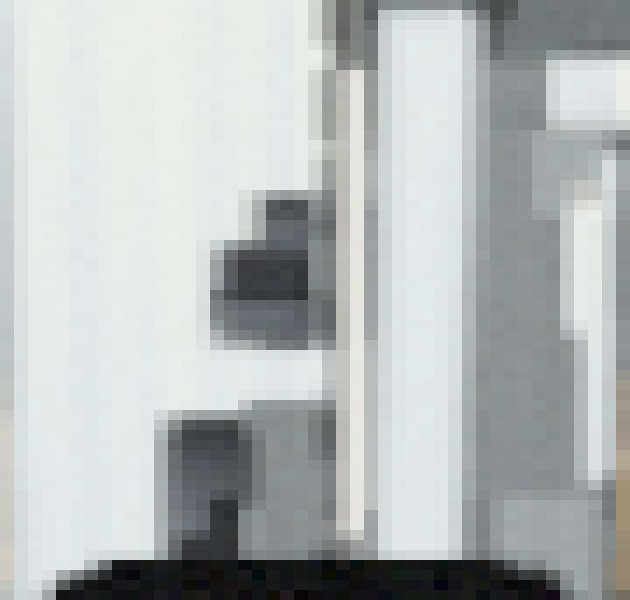

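```bash
python3 -m handwheel '[[1,0,0,-0.015,0],[1,0,0,-0.024,0],[1,0,0,-0.028,0],[1,0,0,-0.028,0],[1,0,0,-0.028,0]]'
python3 -m handwheel '[[1,0,0,-0.002,0],[1,0,0,-0.004,0],[1,0,0,-0.006,0],[1,0,0,-0.006,0],[1,0,0,-0.006,0]]'
python3 -c "
from h import *
o=get_obs();print(o['ee_pos'],o['tcp_rot'],o['wrist_force'],o['torque'])"
```

```text
time: 5.8
ee_pos: [0.5226, -0.0778, 0.1683]
tcp_rot: [-179.7, 0.3, -3.3]
wrist_force: [-0.3, -0.1, -4.4]
opening: 0.0194
time: 6.3
ee_pos: [0.5228, -0.0779, 0.1626]
tcp_rot: [-179.7, 0.2, -3.3]
wrist_force: [0.1, -0.6, -0.5]
opening: 0.0198
[ 0.52282152 -0.077882    0.16260107] [-179.73092628    0.22849019   -3.25987226] [ 0.11024295 -0.56060097 -0.48256936] [-0.0315449  -0.14495165 -0.00851582]
```

```bash
python3 -m handwheel '[[1,0,0,-0.001,0],[1,0,0,-0.002,0],[1,0,0,-0.002,0],[1,0,0,-0.002,0],[1,0,0,-0.002,0]]' 20
python3 - <<'E'
from h import *
for n in ['wrist','scene']: snap(n,n+'6.png')
t=load('wrist6')['color']; cv2.imwrite('pics/z6.png',cv2.resize(t[130:250,265:385],None,fx=6,fy=5,interpolation=cv2.INTER_CUBIC))
o=get_obs();print(o['ee_pos'],o['tcp_rot'],o['wrist_force'],o['torque'])
E
```

```text
time: 6.8
ee_pos: [0.5228, -0.0779, 0.1607]
tcp_rot: [-179.7, 0.2, -3.3]
wrist_force: [0.0, 0.4, 0.0]
opening: 0.0195
[ 0.52285498 -0.07789415  0.16066039] [-179.7305761     0.22268243   -3.26012076] [-0.68098982  0.65655791  0.96612918] [ 0.03358283 -0.01559434  0.04085892]
```

View pics/z6.png

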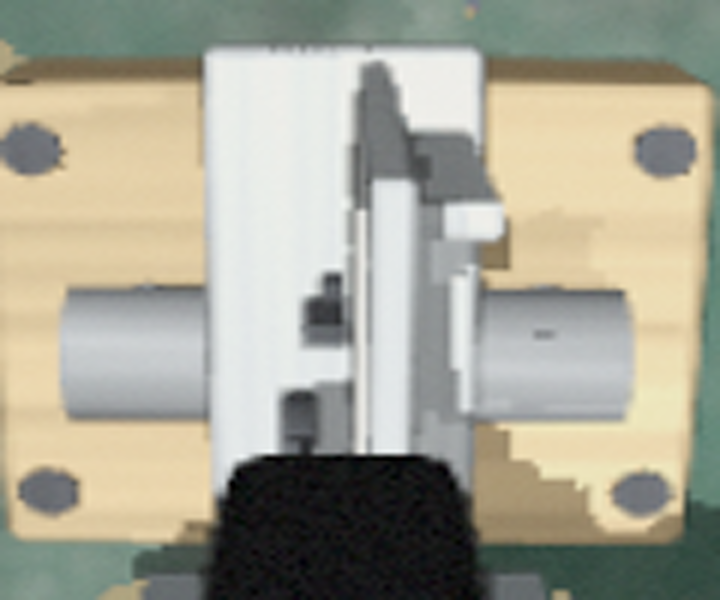

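```bash
python3 -m handwheel '[[1,0,0.003,0,0],[1,0,0.006,0,0],[1,0.001,0.009,-0.0005,0],[1,0.001,0.012,-0.0005,0],[1,0.001,0.012,-0.0005,0]]' 20
python3 - <<'E'
from h import *
for n in ['wrist','scene']: snap(n,n+'7.png')
t=load('wrist7')['color']; cv2.imwrite('pics/z7.png',cv2.resize(t[130:250,265:385],None,fx=6,fy=5,interpolation=cv2.INTER_CUBIC))
o=get_obs();print(o['ee_pos'],o['tcp_rot'],o['wrist_force'],o['torque'])
E
```

```text
time: 7.4
ee_pos: [0.5239, -0.0654, 0.1602]
tcp_rot: [-179.7, 0.2, -3.2]
wrist_force: [0.7, -1.6, 0.4]
opening: 0.0197
[ 0.52392097 -0.06558298  0.16024213] [-179.71150446    0.21155423   -3.23544511] [-0.10216228 -0.66121757  0.4987168 ] [-0.28619913 -0.05848922 -0.01522609]
```

View pics/z7.png

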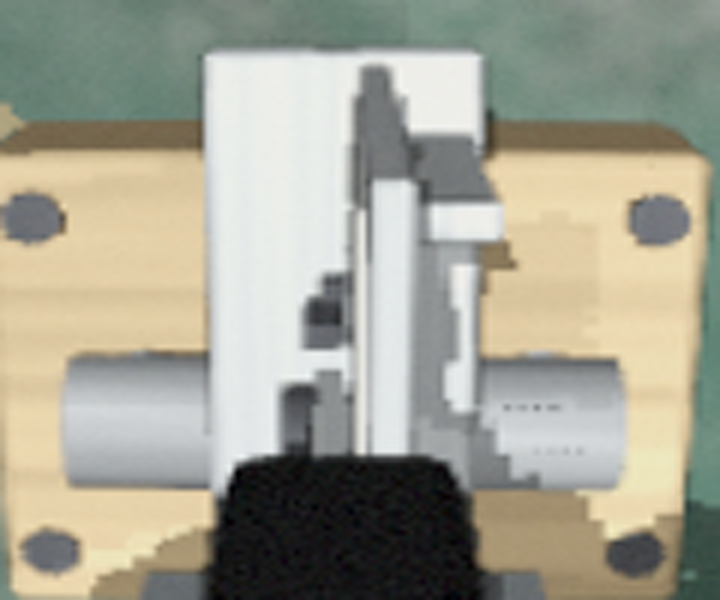

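```bash
python3 -m handwheel '[[1,0,0,0.01,0],[1,0,0.015,0.02,0],[1,0,0.04,0.01,0],[1,0,0.065,-0.005,0],[1,0,0.071,-0.018,0]]' 20
python3 -m handwheel '[[1,0,0,-0.002,0],[1,0,0,-0.004,0],[1,0,0,-0.005,0],[1,0,0,-0.005,0],[1,0,0,-0.005,0]]'
python3 - <<'E'
from h import *
for n in ['wrist','scene']: snap(n,n+'8.png')
t=load('wrist8')['color']; cv2.imwrite('pics/z8.png',cv2.resize(t[130:270,255:395],None,fx=5,fy=4.2,interpolation=cv2.INTER_CUBIC))
o=get_obs();print(o['ee_pos'],o['tcp_rot'],o['wrist_force'],o['torque'])
E
```

```text
time: 8.0
ee_pos: [0.5237, 0.008, 0.1421]
tcp_rot: [-179.6, 0.2, -3.1]
wrist_force: [-0.5, 0.7, -3.6]
opening: 0.0197
time: 8.5
ee_pos: [0.524, 0.0075, 0.1376]
tcp_rot: [-179.6, 0.2, -3.2]
wrist_force: [1.3, 0.1, -3.2]
opening: 0.0196
[0.52391297 0.00765925 0.1375058 ] [-179.63126503    0.19350535   -3.15853207] [-0.13659548  1.23633252 -3.924821  ] [-0.03861793  0.00966808 -0.01129503]
```

View pics/z8.png

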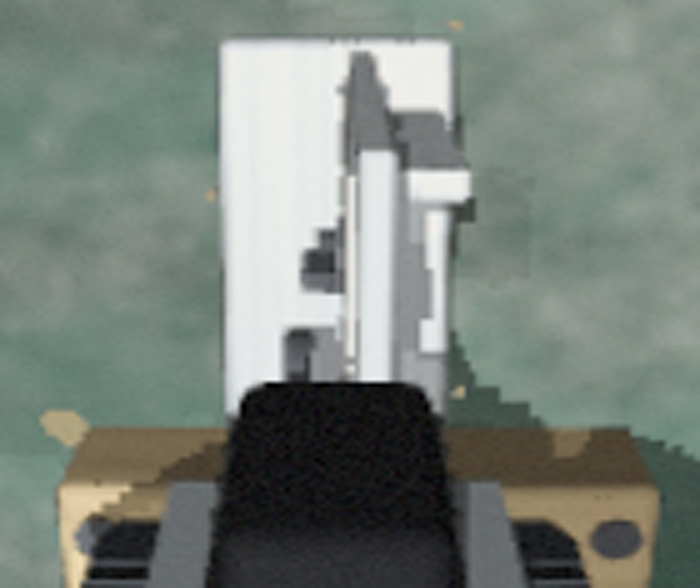

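```bash
python3 - <<'E'
from h import *
c=load('wrist8')
for u,v in [(60,490),(658,485)]: print(onz(c,255+(u+.5)/5-.5,130+(v+.5)/4.2-.5,.035,True))
print(gpt((0,-.05,0),*gpose(),0), gpt((0,.05,0),*gpose(),0))
E
```

```text
[ 0.4719719  -0.03507067  0.035     ]
[ 0.57919955 -0.03973495  0.035     ]
[ 0.52115802 -0.0422648   0.0397058 ] [0.52666791 0.05758329 0.0397058 ]
```

```bash
python3 -m handwheel '[[1,0,-0.005,0,0],[1,0,-0.005,-0.004,0],[1,0,-0.002,-0.006,0],[1,0,0.001,-0.007,0],[1,0,0.001,-0.007,0]]' 20
python3 -m handwheel '[[1,0,0.003,-0.0015,0],[1,0,0.006,-0.003,0],[1,0,0.009,-0.0045,0],[1,0,0.012,-0.006,0],[1,0,0.012,-0.006,0]]'
python3 - <<'E'
from h import *
for n in ['wrist','scene']: snap(n,n+'9.png')
t=load('wrist9')['color']; cv2.imwrite('pics/z9.png',cv2.resize(t[130:270,255:395],None,fx=5,fy=4.2,interpolation=cv2.INTER_CUBIC))
o=get_obs();print(o['ee_pos'],o['tcp_rot'],o['wrist_force'],o['torque'])
E
```

```text
time: 9.1
ee_pos: [0.5241, 0.0089, 0.1305]
tcp_rot: [-179.7, 0.2, -3.1]
wrist_force: [0.7, -1.7, -0.2]
opening: 0.0193
time: 9.6
ee_pos: [0.5243, 0.0215, 0.1246]
tcp_rot: [-179.6, 0.1, -3.1]
wrist_force: [2.3, 1.6, 2.5]
opening: 0.0196
[0.52433764 0.02133886 0.12470838] [-1.79610232e+02  1.28355699e-01 -3.10791308e+00] [2.882413   2.35544388 2.35629422] [ 0.33229473 -0.70700611  0.09459809]
```

View pics/z9.png

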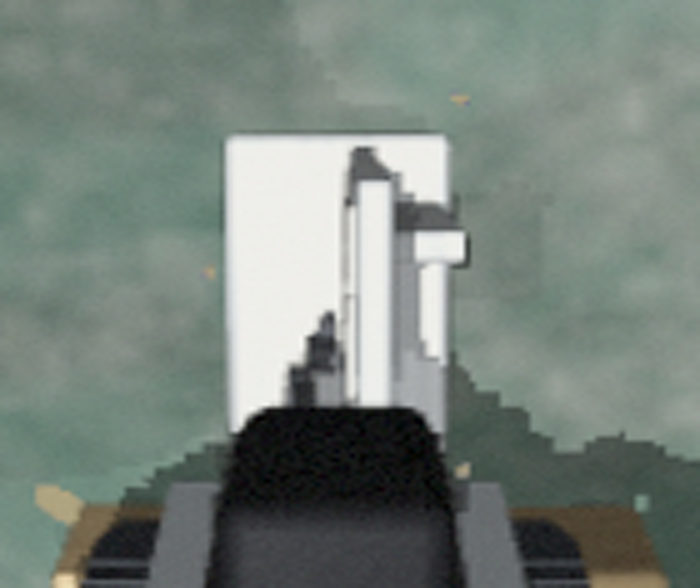

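```bash
cat >> h.py <<'E'
from scipy.optimize import brentq
def tilt_from(c,v,P=(0,.05,.008)):
    t,y=gpose(); f=lambda a: proj(c,gpt(P,t,y,a),True)[1]-v
    return brentq(f,-.3,.7)
E
python3 - <<'E'
from h import *
c=load('wrist9'); z=lambda b:130+(b+.5)/4.2-.5
a=tilt_from(c,z(134)); print('tilt',a); t,y=gpose()
f=lambda p:(lambda q:(round((q[0]+.5-255)*5-.5),round((q[1]+.5-130)*4.2-.5)))(proj(c,p,True))
print('foot',f(gpt((-.018,.05,.008),t,y,a)),'hand',f(gpt((-.01,.02,.092),t,y,a)),'tip plumb',f(gpt(polar(.05,a),t,y,a)),f(gpt(polar(.05,0),t,y,a)))
for m in (.18,.22,.26,.3,.35): print(m,[f(gpt(polar(r,m),t,y,a)) for r in (.05,.053,.065)])
c=load('wrist8');t=np.array([.5239,.00766,.1375])
f=lambda p:(lambda q:(round((q[0]+.5-255)*5-.5),round((q[1]+.5-130)*4.2-.5)))(proj(c,p,True))
print('level: foot',f(gpt((-.018,.05,.008),t,y,0)),'tip',f(gpt(polar(.05,0),t,y,0)))
for m in (.18,.22,.26,.3,.35): print(m,[f(gpt(polar(r,m),t,y,0)) for r in (.05,.053,.065)])
E
```

```text
tilt 0.16054241869436728
foot (222, 134) hand (240, 396) tip plumb (301, 378) (302, 421)
0.18 [(301, 373), (302, 366), (303, 342)]
0.22 [(301, 362), (302, 355), (303, 329)]
0.26 [(301, 352), (301, 345), (303, 316)]
0.3 [(301, 342), (301, 334), (303, 303)]
0.35 [(301, 329), (301, 321), (303, 288)]
level: foot (216, 45) tip (301, 345)
0.18 [(301, 298), (301, 290), (303, 259)]
0.22 [(300, 288), (301, 279), (303, 246)]
0.26 [(300, 278), (301, 269), (303, 234)]
0.3 [(300, 268), (301, 259), (302, 221)]
0.35 [(300, 256), (300, 246), (302, 206)]
```

```bash
python3 -m handwheel '[[1,0,0.003,-0.0015,0],[1,0,0.006,-0.003,0],[1,0,0.008,-0.004,0],[1,0,0.008,-0.004,0],[1,0,0.008,-0.004,0]]'
python3 -m handwheel '[[1,0,0.005,0.01,0],[1,0,0.005,0.03,0],[1,0,0,0.045,0],[1,0,0,0.05,0],[1,0,0,0.05,0]]'
python3 -m handwheel '[[1,0,0,0,0],[1,0,0,0,0],[1,0,0,0,0],[1,0,0,0,0],[1,0,0,0,0]]'
python3 - <<'E'
from h import *
for n in ['wrist','scene']: snap(n,n+'10.png')
t=load('wrist10')['color']; cv2.imwrite('pics/z10.png',cv2.resize(t[150:240,285:365],None,fx=8,fy=6.5,interpolation=cv2.INTER_CUBIC))
t=load('scene10')['color']; cv2.imwrite('pics/zs10.png',cv2.resize(t[130:250,240:340],None,fx=6,fy=5,interpolation=cv2.INTER_CUBIC))
o=get_obs();print(o['ee_pos'],o['tcp_rot'],o['wrist_force'],o['torque'])
E
```

```text
time: 10.2
ee_pos: [0.5241, 0.0295, 0.1204]
tcp_rot: [-179.6, 0.2, -3.1]
wrist_force: [1.9, -0.2, -0.9]
opening: 0.0196
time: 10.7
ee_pos: [0.5244, 0.0294, 0.1711]
tcp_rot: [-179.6, 0.1, -3.1]
wrist_force: [-0.7, 0.7, -4.5]
opening: 0.0198
time: 11.2
ee_pos: [0.5243, 0.0294, 0.1709]
tcp_rot: [-179.6, 0.1, -3.1]
wrist_force: [-0.0, 0.6, -4.1]
opening: 0.0197
[0.52439359 0.02937277 0.17106332] [-1.79586057e+02  1.17708903e-01 -3.12240904e+00] [-0.66792647 -0.06552826 -3.2554721 ] [ 0.0619946  -0.00718808  0.02993177]
```

View pics/z10.png

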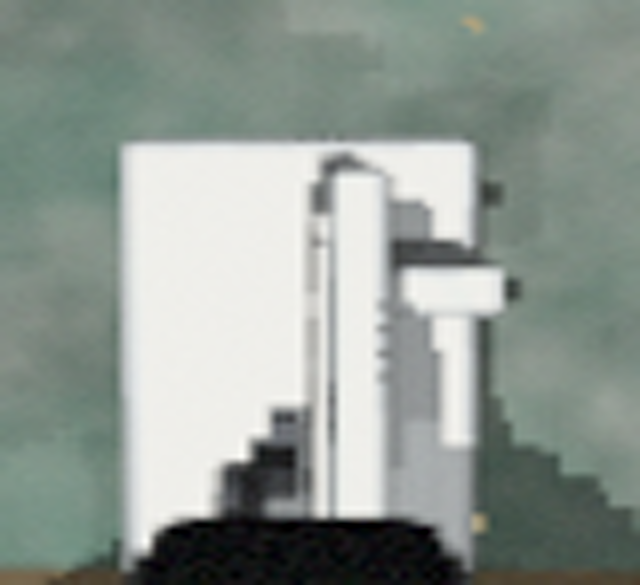

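View pics/zs10.png

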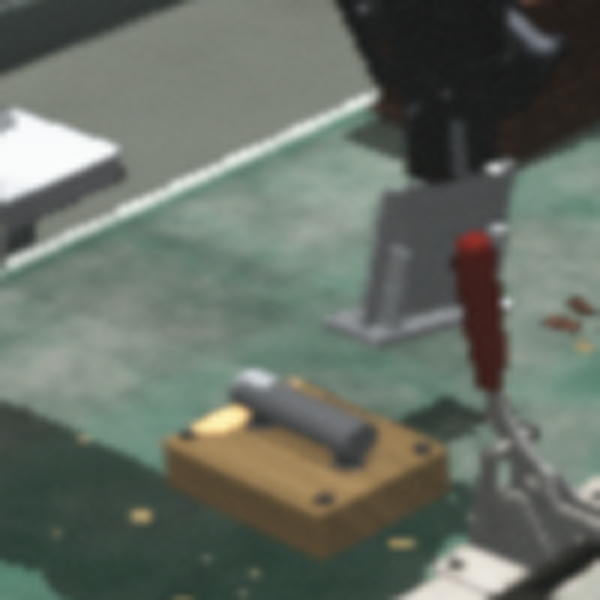

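```bash
python3 - <<'E'
from h import *
c=load('wrist10'); z=lambda b:150+(b+.5)/6.5-.5
a=tilt_from(c,z(143)); print('tilt',a); t,y=gpose()
f=lambda p:(lambda q:(round((q[0]+.5-285)*8-.5),round((q[1]+.5-150)*6.5-.5)))(proj(c,p,True))
print('foot',f(gpt((-.018,.05,.008),t,y,a)),'hand',f(gpt((-.01,.02,.092),t,y,a)),'tip plumb',f(gpt(polar(.05,a),t,y,a)))
for m in (.18,.22,.26,.3): print(m,[f(gpt(polar(r,m),t,y,a)) for r in (.05,.053,.059,.065)])
t=load('wrist10')['color']; cv2.imwrite('pics/z10b.png',cv2.resize(t[200:235,305:345],None,fx=14,fy=14,interpolation=cv2.INTER_NEAREST))
E
```

```text
tilt 0.23781615720331062
foot (119, 143) hand (146, 498) tip plumb (243, 478)
0.18 [(244, 502), (244, 493), (246, 476), (247, 459)]
0.22 [(243, 485), (244, 476), (246, 457), (247, 439)]
0.26 [(243, 469), (244, 459), (245, 438), (247, 419)]
0.3 [(243, 453), (244, 442), (245, 420), (247, 399)]
```

View pics/z10b.png

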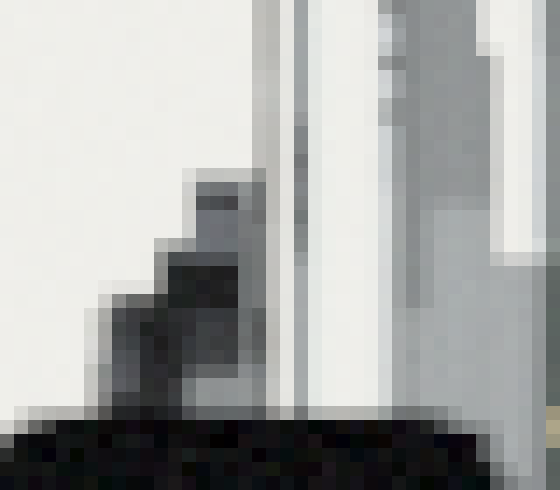

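```bash
python3 - <<'E'
from h import *
print(get_obs()['q'])
E
python3 -m handwheel '[[1,0.01,-0.02,0.04,8],[1,0.02,-0.06,0.08,16],[1,0.03,-0.1,0.12,24],[1,0.04,-0.14,0.16,32],[1,0.05,-0.18,0.2,40]]'
python3 - <<'E'
from h import *
print(get_obs()['q'])
E
```

```text
[ 2.9758168   0.83207452 -0.91134531 88.32964772  0.42410521 96.09838063]
time: 11.8
ee_pos: [0.5691, -0.1312, 0.3519]
tcp_rot: [-179.6, 0.1, 37.2]
wrist_force: [2.9, -1.5, -2.1]
opening: 0.0198
[-13.06713527  15.73549893  36.39843125 111.00875479   0.17329272
  39.71466867]
```

```bash
python3 -m handwheel '[[1,0,-0.02,0.01,8],[1,0,-0.05,0.02,16],[1,0,-0.08,0.03,24],[1,0,-0.1,0.04,32],[1,0,-0.12,0.05,40]]'
python3 -m handwheel '[[1,0,-0.01,0,8],[1,0,-0.02,0,16],[1,0,-0.02,0,24],[1,0,-0.02,0,32],[1,0,-0.02,0,40]]'
python3 -m handwheel '[[1,0,0,0,8],[1,0,0,0,14],[1,0,0,0,18],[1,0,0,0,20],[1,0,0,0,20]]'
python3 -m handwheel '[[1,0,0,0,0],[1,0,0,0,0],[1,0,0,0,0],[1,0,0,0,0],[1,0,0,0,0]]'
python3 -m handwheel '[[1,0,0,0,0],[1,0,0,0,0],[1,0,0,0,0],[1,0,0,0,0],[1,0,0,0,0]]'
python3 - <<'E'
from h import *
snap('scene','s11.png')
t,y=gpose(); c=load('s11'); u,v=map(int,proj(c,t)); print(u,v,t,y)
im=c['color'][v-25:v+45,u-40:u+40]; cv2.imwrite('pics/zs11.png',cv2.resize(im,None,fx=8,fy=8,interpolation=cv2.INTER_CUBIC))
E
```

```text
time: 12.3
ee_pos: [0.5689, -0.2524, 0.4022]
tcp_rot: [-179.6, 0.1, 77.5]
wrist_force: [0.8, 0.2, -4.5]
opening: 0.0199
time: 12.8
ee_pos: [0.569, -0.2726, 0.4019]
tcp_rot: [-179.6, 0.1, 117.8]
wrist_force: [0.1, 0.6, -3.3]
opening: 0.0196
time: 13.3
ee_pos: [0.5691, -0.2727, 0.4018]
tcp_rot: [-179.6, 0.1, 137.9]
wrist_force: [0.2, 0.0, -4.5]
opening: 0.0196
time: 13.8
ee_pos: [0.5691, -0.2727, 0.4019]
tcp_rot: [-179.6, 0.1, 137.8]
wrist_force: [0.1, 0.9, -3.8]
opening: 0.0197
time: 14.3
ee_pos: [0.5691, -0.2727, 0.4018]
tcp_rot: [-179.6, 0.1, 137.8]
wrist_force: [0.1, 0.5, -5.3]
opening: 0.0197
240 129 [ 0.56912479 -0.27267234  0.40185517] 2.4058799484080247
```

View pics/zs11.png

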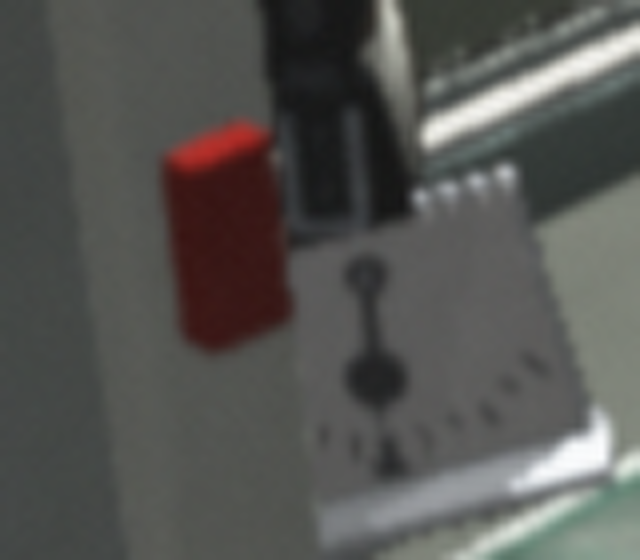

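```bash
python3 - <<'E'
from h import *
c=load('s11'); t,y=gpose(); u0,v0=200,104
f=lambda p:(lambda q:(round((q[0]+.5-u0)*8-.5),round((q[1]+.5-v0)*8-.5)))(proj(c,p))
for a in (.22,.24,.26):
  print(a,'piv',f(gpt(polar(0,0),t,y,a)),'plumb r=.03,.05,.059',[f(gpt(polar(r,a),t,y,a)) for r in(.03,.05,.059)],'m .2,.24,.28 @.059',[f(gpt(polar(.059,m),t,y,a)) for m in(.2,.24,.28)], 'foot',f(gpt((-.018,.05,.0),t,y,a)),f(gpt((-.018,.05,.008),t,y,a)),'plate',f(gpt((-.005,.04,.093),t,y,a)))
im=c['color'][104+25:104+64,200+35:200+70]; im=cv2.convertScaleAbs(im,alpha=2,beta=-60)
cv2.imwrite('pics/zs11b.png',cv2.resize(im,None,fx=15,fy=15,interpolation=cv2.INTER_NEAREST))
E
```

```text
0.22 piv (364, 278) plumb r=.03,.05,.059 [(374, 374), (381, 437), (384, 464)] m .2,.24,.28 @.059 [(388, 464), (379, 465), (371, 465)] foot (282, 581) (273, 558) plate (209, 271)
0.24 piv (367, 278) plumb r=.03,.05,.059 [(377, 374), (383, 436), (386, 464)] m .2,.24,.28 @.059 [(394, 463), (386, 464), (378, 464)] foot (291, 581) (282, 559) plate (211, 273)
0.26 piv (369, 277) plumb r=.03,.05,.059 [(379, 373), (385, 435), (388, 463)] m .2,.24,.28 @.059 [(401, 462), (392, 463), (384, 463)] foot (300, 582) (290, 559) plate (213, 275)
```

View pics/zs11b.png

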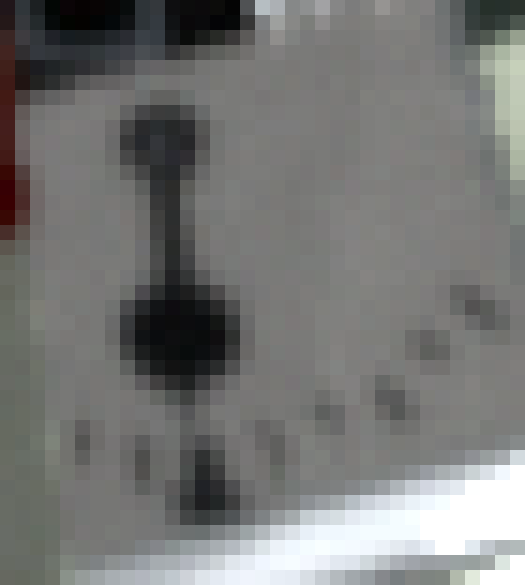

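```bash
python3 -m handwheel '[[1,-0.02,0.02,-0.02,8],[1,-0.04,0.05,-0.05,16],[1,-0.047,0.09,-0.09,24],[1,-0.047,0.12,-0.13,32],[1,-0.047,0.15,-0.17,39]]'
python3 -m handwheel '[[1,0,0.01,-0.02,0],[1,0,0.015,-0.04,0],[1,0,0.015,-0.045,0],[1,0,0.015,-0.045,0],[1,0,0.015,-0.045,0]]'
python3 - <<'E'
from h import *
snap('wrist','w12.png'); snap('scene','s12.png')
o=get_obs(); print(o['ee_pos'],o['tcp_rot'],o['wrist_force'])
t=load('w12')['color']; cv2.imwrite('pics/z12.png',cv2.resize(t[130:270,255:395],None,fx=5,fy=4.2,interpolation=cv2.INTER_CUBIC))
E
```

```text
time: 14.85
ee_pos: [0.5237, -0.1484, 0.2649]
tcp_rot: [-179.6, 0.2, 173.3]
wrist_force: [1.1, 0.6, -4.9]
opening: 0.0198
time: 15.35
ee_pos: [0.524, -0.1339, 0.2211]
tcp_rot: [-179.6, 0.3, 173.3]
wrist_force: [-0.5, -0.6, -3.2]
opening: 0.0193
[ 0.52416938 -0.13400675  0.22116177] [-179.57963549    0.28292051  173.28271771] [ 0.14480136 -0.50499968 -3.06337699]
```

View pics/z12.png

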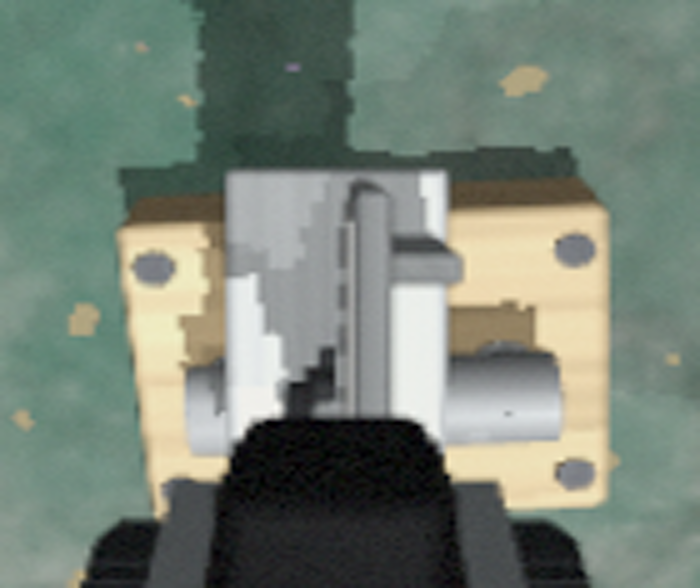

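View pics/s12.png

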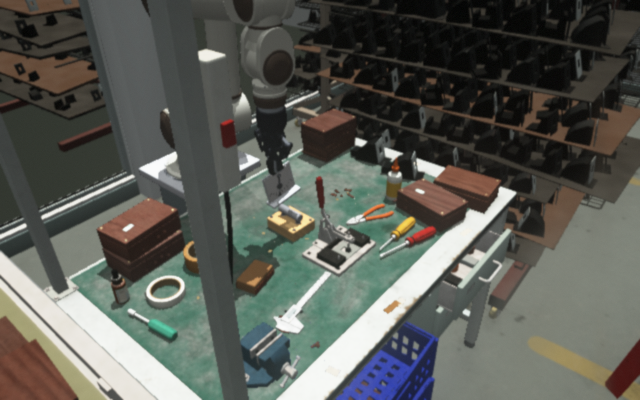

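```bash
python3 -m handwheel '[[1,-0.001,0.015,-0.02,2],[1,-0.002,0.025,-0.04,3.7],[1,-0.002,0.025,-0.053,3.7],[1,-0.002,0.025,-0.053,3.7],[1,-0.002,0.025,-0.053,3.7]]'
python3 - <<'E'
from h import *
snap('wrist','w13.png')
o=get_obs(); print(o['ee_pos'],o['tcp_rot'],o['wrist_force'])
t=load('w13')['color']; cv2.imwrite('pics/z13.png',cv2.resize(t[130:270,255:395],None,fx=5,fy=4.2,interpolation=cv2.INTER_CUBIC))
t,y=gpose(); c=load('w13')
f=lambda p:(lambda q:(round((q[0]+.5-255)*5-.5),round((q[1]+.5-130)*4.2-.5)))(proj(c,p,True))
print('bar pred',[f((.5235+k*.04,-.0795-k*.0018,.067)) for k in(-1,1)])
a=tilt_from(c,130+(175.5)/4.2-.5);print(a,f(gpt((-.018,.05,.008),t,y,.235)))
E
```

```text
time: 15.95
ee_pos: [0.5224, -0.1096, 0.1689]
tcp_rot: [-179.6, 0.3, 176.9]
wrist_force: [0.3, 0.0, -3.6]
opening: 0.0198
[ 0.52260948 -0.1096159   0.16928179] [-179.56214771    0.35640201  176.92191613] [ 0.13965471 -0.18249122 -3.46929614]
bar pred [(571, 429), (113, 432)]
0.22905273141233462 (226, 178)
```

View pics/z13.png

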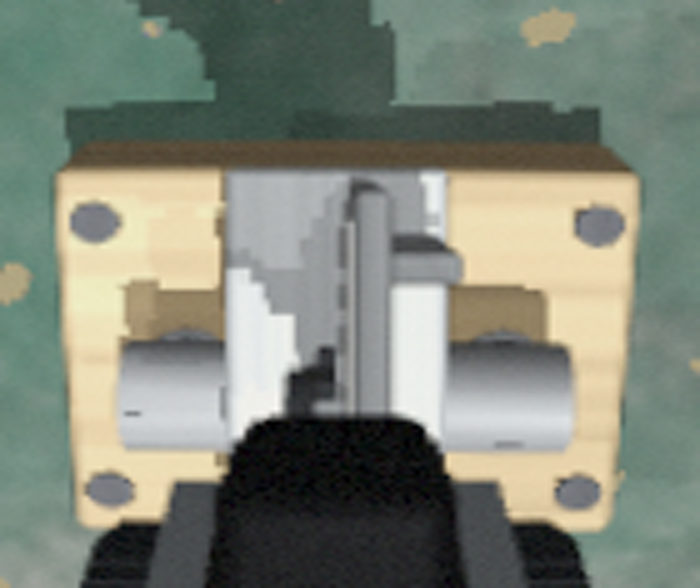

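```bash
python3 - <<'E'
from h import *
for n,s,fx,fy,u0,v0,pts in [('wrist5','wrist5',6,5,265,130,[(96,299),(612,299)]),('w13','w13',5,4.2,255,130,[(119,396),(572,399)]),('wrist6','',6,5,265,130,[(63,354),(630,354)])]:
    c=load(n)
    for z in (.055,.050):
        print(n,z,[onz(c,u0+(u+.5)/fx-.5,v0+(v+.5)/fy-.5,z,True).round(4) for u,v in pts])
E
```

```text
wrist5 0.055 [array([ 0.4819, -0.0797,  0.055 ]), array([ 0.5643, -0.0843,  0.055 ])]
wrist5 0.05 [array([ 0.4811, -0.0811,  0.05  ]), array([ 0.5649, -0.0858,  0.05  ])]
w13 0.055 [array([ 0.5637, -0.0843,  0.055 ]), array([ 0.4818, -0.0794,  0.055 ])]
w13 0.05 [array([ 0.5646, -0.0823,  0.05  ]), array([ 0.4811, -0.0772,  0.05  ])]
wrist6 0.055 [array([ 0.4827, -0.0788,  0.055 ]), array([ 0.5632, -0.0832,  0.055 ])]
wrist6 0.05 [array([ 0.4818, -0.0804,  0.05  ]), array([ 0.5639, -0.0849,  0.05  ])]
```

```bash
python3 -m handwheel '[[1,0,-0.0015,-0.004,0],[1,0,-0.0015,-0.007,0],[1,0,-0.0015,-0.009,0],[1,0,-0.0015,-0.01,0],[1,0,-0.0015,-0.01,0]]' 30
python3 -m handwheel '[[1,0,0,-0.001,0],[1,0,0,-0.002,0],[1,0,0,-0.002,0],[1,0,0,-0.002,0],[1,0,0,-0.002,0]]'
python3 -m handwheel '[[1,0,0,0,0],[1,0,0,0,0],[1,0,0,0,0],[1,0,0,0,0],[1,0,0,0,0]]'
python3 - <<'E'
from h import *
F=[]
for i in range(6):
    snap('scene' if i%2 else 'wrist','m14_%d.png'%i); o=get_obs(); F.append(np.r_[o['wrist_force'],o['torque']])
print(np.mean(F,0),o['ee_pos'],o['tcp_rot'])
t=load('m14_4')['color']; cv2.imwrite('pics/z14.png',cv2.resize(t[130:270,255:395],None,fx=5,fy=4.2,interpolation=cv2.INTER_CUBIC))
c=load('m14_5'); u,v=map(int,proj(c,o['ee_pos'])); print(u,v)
im=cv2.convertScaleAbs(c['color'][v-15:v+55,u-40:u+40],alpha=1.5); cv2.imwrite('pics/zs14.png',cv2.resize(im,None,fx=8,fy=8,interpolation=cv2.INTER_CUBIC))
E
```

```text
time: 16.5
ee_pos: [0.5228, -0.1113, 0.1595]
tcp_rot: [-179.5, 0.4, 176.9]
wrist_force: [1.0, -1.1, -1.9]
opening: 0.0196
time: 17.0
ee_pos: [0.5228, -0.1113, 0.1577]
tcp_rot: [-179.5, 0.4, 176.9]
wrist_force: [-0.1, -2.1, -0.2]
opening: 0.0196
time: 17.5
ee_pos: [0.5228, -0.1113, 0.1576]
tcp_rot: [-179.5, 0.4, 176.9]
wrist_force: [-1.3, -1.2, 0.1]
opening: 0.0194
[-0.12555838 -1.07052525  0.0487797  -0.33229513  0.08120561  0.01756352] [ 0.52282396 -0.11134293  0.15765576] [-179.53223398    0.40537054  176.91449111]
281 186
```

View pics/z14.png

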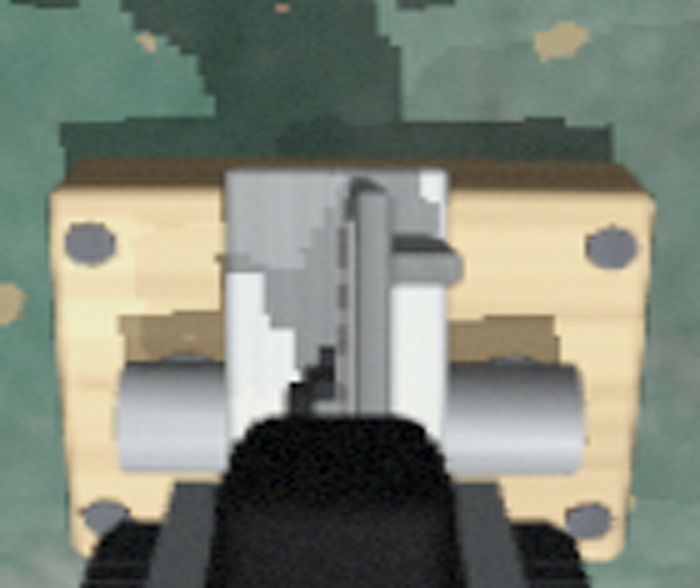

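View pics/zs14.png

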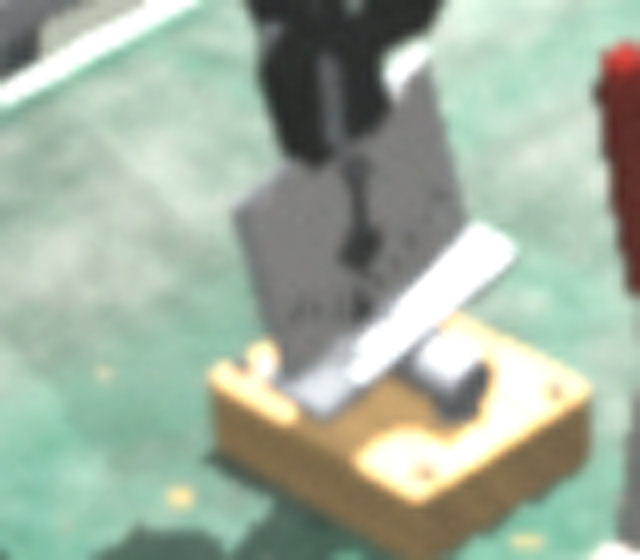

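```bash
python3 -m handwheel '[[1,0,0,0,0],[1,0,0,0,0],[1,0,0,0,0],[1,0,0,0,0],[1,0,0,0,0]]'
python3 - <<'E'
from h import *
o=get_obs(); print(o['ee_pos'],o['wrist_force'],o['opening'],tilt_from(load('m14_4'),130+(171.5)/4.2-.5))
job_done()
E
```

```text
time: 18.3
ee_pos: [0.5228, -0.1114, 0.1577]
tcp_rot: [-179.5, 0.4, 176.9]
wrist_force: [-0.7, -1.3, -0.5]
opening: 0.0199
[ 0.52282125 -0.11135127  0.15765612] [-0.73229921 -1.33426605 -0.4834221 ] 0.019883618183301584 0.221927533828787
the job is handed in; nothing more can be done
```

I handed the job in at 18.3 s with the gauge held tilted on the bar and the pointer resting on the mark, as far as my measurements show. No verdict was reported.

**How it went:**
- I lifted the gauge by its black handle and stood it level on the bar. The bar carried about 4–5 N, which is roughly 4–5 mm of sink, for more than 0.5 s.
- My first try at rocking it on the bar failed: the foot slid about 11 mm and the gauge did not tilt.
- I then tilted the gauge in the grip by pressing the end of its foot against the edge of the offcut, which was not on the bar as the task describes.
- I turned the gauge half round, so the scale faces the scene camera, and set it tilted back on the bar with its foot's middle over it.

**Last checks:**

| Check | Result |
|---|---|
| Gauge tilt (wrist camera) | about 0.222 rad |
| Mark angle (wrist and scene cameras) | 0.215 to 0.225 rad, so the tip should be within about 1 mm of the mark |
| Load on the bar | about 4 N, or roughly 3.8 mm of sink; the TCP height gives the same sink |
| Pivot in line with the bar | within 1° |
| Grip | 30 N, fingers stopped at about 20 mm on the handle |

- **Bar position:** my early reading of its y was -0.0785 m and later views agreed on -0.082 m. I used the later value for the final placing.
- **Bystanders:** nothing I did came near the glue bottle, tape roll or sanding block. I did not measure their positions again at the end.

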